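Click the reagent cartridge into its bench dock

TASK

Load the reagent cartridge that lies on the bench into the empty dock: lay it flat on the dock's open apron with its bevelled end first, then slide it in under the side lips until it is fully home and the spring catch has clicked shut behind it. Let go of it, and leave the other things on the bench undisturbed.

Things in the scene. Friction and masses are not known exactly. Their poses are not given: they have to be found in the camera images.
- cartridge: Loose cartridge, 0.15 to 0.31 kg. Origin: centre of its underside; x to its bevelled leading end, z up. Grey base plate 100 (x) x 72 (y) x 8 mm, its rear (-x) end square, its two front corners bevelled 8 mm. On it a white block 88 x 54 mm, top at z = 32 mm, with four low grey caps to z = 38 mm (at x = 32 and -34, y = +-14.5 mm), and in the middle a grip fin (cartridge_grip).
- cartridge_grip (a point): Centre of the part to grip: the cartridge's upright fin, 44 mm long (x), 14 mm thick (y), from z = 32 to 64 mm in the cartridge's frame; this point is at x = y = 0, z = 52 mm. Take it across its thickness from above.
- cartridge_nose (a point): Middle of the cartridge's bevelled leading edge, at its underside, 50 mm ahead (x) of the cartridge's origin.
- dock: Fixed grey dock, x -110 to 125, y +-62 mm. Origin at bench level; x = push-in direction, y left, z up. Floor 10 mm above the bench. Channel 76 mm wide: left wall from x = -34 mm (outward flare before it), right wall from x = 0, stop face at x = 95 mm, housing 46 mm high behind it. Lips over both edges, x = 0 to 95, reach in to y = +-32 mm, 11 to 16 mm above the floor: the base plate slides under. Slick (friction 0.25).
- mouth (a point): Point on the middle of the dock's open apron (floor, 10 mm above the bench), at dock x = -86, y = 0 mm; axes as the dock. With its origin here the cartridge lies flat on the apron, just in front of the catch, its rear end 26 mm over the apron's edge.
- seat (a point): Where the cartridge's origin is when pushed against the stop: dock x = 45, y = 0, z = 10 mm, 131 mm from the mouth point; axes as the dock. Fully home it rests 0 to 3 mm short of this, with up to 2 mm of side play.
- catch (a joint): Spring catch, a steel bolt sliding outward (dock -y), in m: 0 = sprung in, 0.012 = fully out. The cartridge's right edge pushes it out 4 to 8 mm, holds it out along its whole length, and it springs back behind the rear end about 3 mm before the stop. Spring 2.5 N closed, about 5 N pushed out; pushing the cartridge past it takes some 3 to 12 N.
- catch_nose (a point): Tip of the catch's nose, right side of the channel; when sprung in at dock x = -12, y = -30 mm, 17.5 mm above the bench. The catch spans dock x = -8 (upright back face) to -31 mm (end of the ramp that faces the apron). Its housing outside the channel: x -32 to -1, y -43 to -62 mm, 36 mm high, a black knob sticking out to y = -89 mm.
- dye_bottle: Small white bottle with a red cap, 34 mm across, 67 mm tall, right of the dock; origin at the centre of its underside. To be left alone.
- timer: White bench timer, 62 x 68 x 19 mm, lying left of the dock; origin at the centre of its underside. To be left alone.
- slide_box: Small light grey carton, 30 x 78 x 52 mm, standing behind the cartridge; origin at the centre of its underside. To be left alone.
- dish_3: Round clear dish with pink contents, 68 mm across, 14 mm high, behind the cartridge; origin at the centre of its underside. To be left alone.
Not all that is in view belongs to the job. Leave any orange look-alike of the cartridge alone.

How it is judged:
By the outcome, as a careful person would: the job done as asked, in the order asked, and still so for the second after the job is handed in, with the robot touching nothing.
It also fails if it takes over 51 s, if anything falls off the work surface, if the arm or the gripper's body presses on something with over 40 N, if the wrist force passes 120 N, or if a joint passes its speed limit or range.

ROBOT

A 6-joint arm with a two-finger parallel gripper is mounted at the origin on a cart in front of the work surface, level with it; the furniture and walls round the work are solid. World frame = base frame: x ahead of the robot, y to its left, z up, the work surface at z = 0. Lengths are in m, angles in rad, forces in N, time in s.
With the tool pointing down it reaches from about 0.3 to 0.775 m from the base axis. Payload 14.6 kg.
Tool frame: the origin (TCP) lies midway between the tips of the shut fingers; the grasp point (between the pads) lies 19 mm behind it; y points along the fingers, z is the direction in which the jaws open and shut, and the axes are right-handed (so a half turn about y gives the same grasp; the last joint's range is limited). The gripper opens to 94 mm and grips with 3 to 60 N. Pads are 16 mm wide; open, the fingers measure 119 mm over their backs; the gripper's body (75 mm by 177 mm) begins 78 mm behind the grasp point.
Start: joints at [1.209, 0.3, 1.521, -0, 1.321, -0.067], TCP at [0.16, 0.526, 0.205] pointing down, gripper open.
Joint ranges: [-3.03, 3.03], [-0.79, 2.21], [0.23, 2.52], [-1.04, 4.18], [0, 3.07], [-2.55, 2.55]. Speed limits (rad/s): [2.22, 2.22, 2.57, 3.14, 3.14, 3.14].

INTERFACE

Orientations are given as a rotation vector (axis times angle).
In Python, from workcell import ctrl gives the robot as it stands.
- The arm moves only by the tool send_rows, never from a script. Its arguments are lists of equal length, an entry for each row: "grip": the finger opening in m, from 0 to 0.094; "slide": the shift along the tool's x, y, z in m, a list of three; "dr": the turn, a rotation vector about the tool's x, y, z in degrees, a list of three. In form: {"grip": [grip, ...], "slide": [[x, y, z], ...], "dr": [[rx, ry, rz], ...]}. A call has 1 to 20 rows; each row is the pose to reach, as a shift and turn from the pose commanded when the call began, along the tool's axes at that moment; what a row does not reach only later rows make up. A row lasts 1/12 s, in which the tool goes at most 41.7 mm and 7.16 degrees, less where a joint would pass 70% of its speed; a pose out of reach is approached as far as the arm can. A call with a gripper value outside its range is refused whole. The fingers move at their own pace and stop on an object; "force" is the grip in N (left out, the last holds). Time passes only in rows, so rows that repeat a pose let the fingers close. It gives the time, the measured TCP pose, the force and the opening at its end, in the units of the state.
- ctrl.get_state(): the state, without advancing time (a new reading comes with each control period).
- ctrl.grab_frame(name): name is "scene" or "side" or "wrist"; returns the picture (400x640x3 uint8, red, green, blue); there is no depth.
- ctrl.camera_info(name): a dict with "camera_matrix" (3x3 intrinsics, pixels), "distortion" ([k1, k2, p1, p2, k3] as OpenCV has them; the pictures are not rectified), "rvec" (rotation vector, rad) and "tvec" (3), from world to camera coordinates, as OpenCV has them; the wrist camera has in their place "T_tool_cam" (4x4, takes a point from camera to tool coordinates, whose origin is the TCP and whose axes are the tool frame's). Camera axes: x right, y down, z forward; pixel columns grow to the right and rows downward; lengths in m; the calibration is good to about 2 mm. A picture is of the moment at which its call begins: read the wrist's pose just before it. camera_info takes no time and is no camera call.
- ctrl.hand_in(): hands the job in, once; it reports no verdict.
The state is a dict: "time": time; "q": joint angles; "dq": joint speeds; "effort": joint torques, N m; "position": TCP position; "orientation": TCP orientation; "force": force on the tool from outside, world axes, zero at the start; "wrist_torque": the same for the moment, N m; "grip_width": opening from 0.0 (shut) to 1.0 (fully open).
Only numpy, scipy, OpenCV 4.12 (cv2) and the standard library are available. Lean on these libraries where they do the work, as an engineer would, in place of code of your own. Each camera call takes 0.05 s, during which the arm holds its last target.

## Working session

There is one attempt and no reset: what is moved stays moved. The work goes in short steps, Python scripts to look and compute and a tool call to move; the robot and the scene stay as the last step left them, time stands still between calls to the robot, and variables do not carry over. Pictures are saved under pics/ and viewed, and the job is handed in when it is done.

Besides the shell and the picture viewer there is one more tool, called after "Emit:" as name(argument=value, ...) on one line, values as JSON. send_rows: Moves the arm, as the interface text tells. Its arguments: {"type":"object","properties":{"grip":{"type":"array","items":{"type":"number"}},"slide":{"type":"array","items":{"type":"array","items":{"type":"number"}}},"dr":{"type":"array","items":{"type":"array","items":{"type":"number"}}},"force":{"type":"number"}},"required":["grip","slide","dr"]}

```bash
ls; mkdir -p pics
python3 - <<'E'
from workcell import ctrl
import cv2
s=ctrl.get_state();print(s)
for n in ["scene","side","wrist"]:
    im=ctrl.grab_frame(n);cv2.imwrite(f"pics/{n}0.png",im[:,:,::-1]);print(n,ctrl.camera_info(n))
E
```

```text
pics
{'time': 0.0, 'q': array([ 1.20942751e+00,  3.00445797e-01,  1.52159453e+00, -1.11893661e-05,
        1.32071466e+00, -6.66071111e-02]), 'dq': array([-0.00036435,  0.0005253 , -0.0012907 ,  0.00024888, -0.00038411,
        0.00135094]), 'effort': array([ 1.68177059e-03, -5.31803441e+01, -3.52744889e+01,  7.08556990e-02,
        2.43146508e-02, -1.10098938e-04]), 'position': array([0.15969429, 0.52602089, 0.20489453]), 'orientation': array([-1.5595266 ,  0.2315739 , -0.23120166]), 'force': array([-0.49433185,  0.15764262, -0.75062428]), 'wrist_torque': array([0.03030915, 0.02553679, 0.02398474]), 'grip_width': 1.0010872793387227}
scene {'camera_matrix': array([[407.92675828,   0.        , 321.59349094],
       [  0.        , 407.92675828, 209.5028033 ],
       [  0.        ,   0.        ,   1.        ]]), 'distortion': array([-0.02973857,  0.        ,  0.        ,  0.        ,  0.        ]), 'rvec': array([ 2.45076699, -0.96815072,  0.24317686]), 'tvec': array([-0.38529341,  0.40298083,  0.95566848])}
side {'camera_matrix': array([[508.04329827,   0.        , 320.20935885],
     
[... 218 characters left out ...]
85862306,  1.01137137]), 'tvec': array([0.58799017, 0.10591652, 1.52536026])}
wrist {'camera_matrix': array([[287.57426335,   0.        , 317.01620872],
       [  0.        , 287.57426335, 199.35417808],
       [  0.        ,   0.        ,   1.        ]]), 'distortion': array([-0.02488385,  0.        ,  0.        ,  0.        ,  0.        ]), 'T_tool_cam': array([[-1.36777933e-03,  9.58186586e-01,  2.86140867e-01,
        -8.36696770e-02],
       [-8.47087317e-04, -2.86142142e-01,  9.58186807e-01,
        -1.79183559e-01],
       [ 9.99998706e-01,  1.06820181e-03,  1.20304701e-03,
         6.10863265e-04],
       [ 0.00000000e+00,  0.00000000e+00,  0.00000000e+00,
         1.00000000e+00]])}
```

View pics/scene0.png

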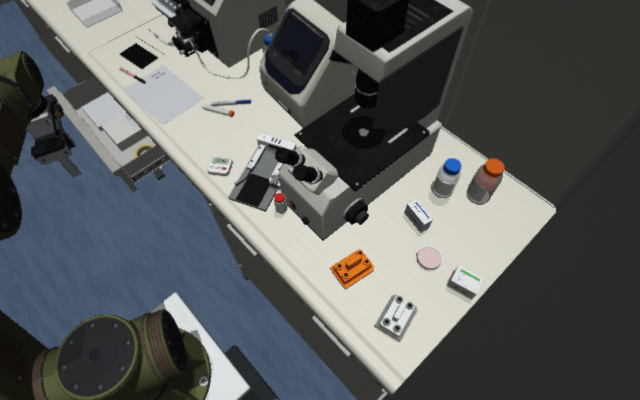

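View pics/side0.png

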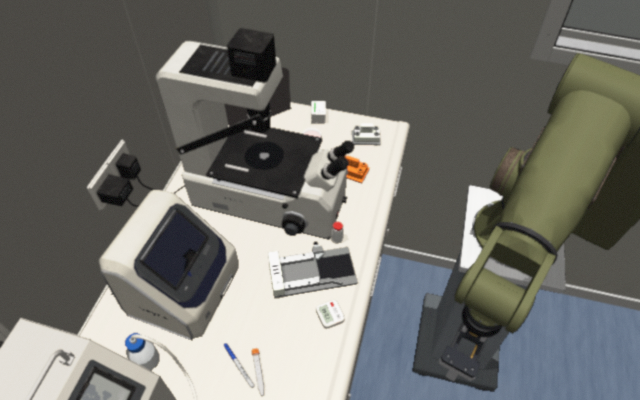

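View pics/wrist0.png

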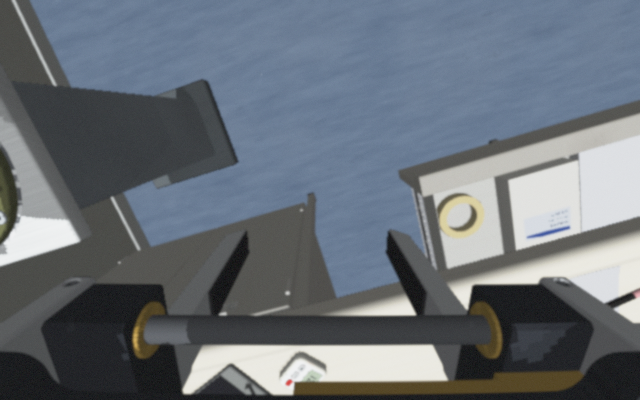

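The scene view shows the dock at about (262,175) and the bottle at (280,202). The candidates for the cartridge are the grey/white one at (397,315) and the orange look-alike at (352,268). I choose (397,315). The slide box at (466,281) and the dish at (429,258) are behind it. Next are close crops.

Run:
```python
import cv2
a=cv2.imread("pics/scene0.png")
cv2.imwrite("pics/c1.png",cv2.resize(a[270:360,350:470],None,fx=6,fy=6,interpolation=cv2.INTER_CUBIC))
cv2.imwrite("pics/c2.png",cv2.resize(a[125:225,200:330],None,fx=6,fy=6,interpolation=cv2.INTER_CUBIC))
a=cv2.imread("pics/side0.png")
cv2.imwrite("pics/c3.png",cv2.resize(a[225:335,255:375],None,fx=5,fy=5,interpolation=cv2.INTER_CUBIC))
cv2.imwrite("pics/c4.png",cv2.resize(a[90:190,300:410],None,fx=6,fy=6,interpolation=cv2.INTER_CUBIC))
```

```text
(no output)
```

View pics/c1.png

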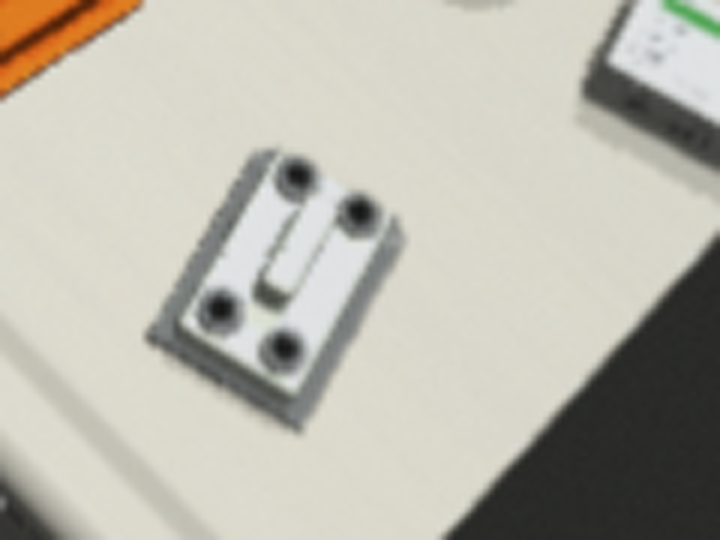

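View pics/c2.png

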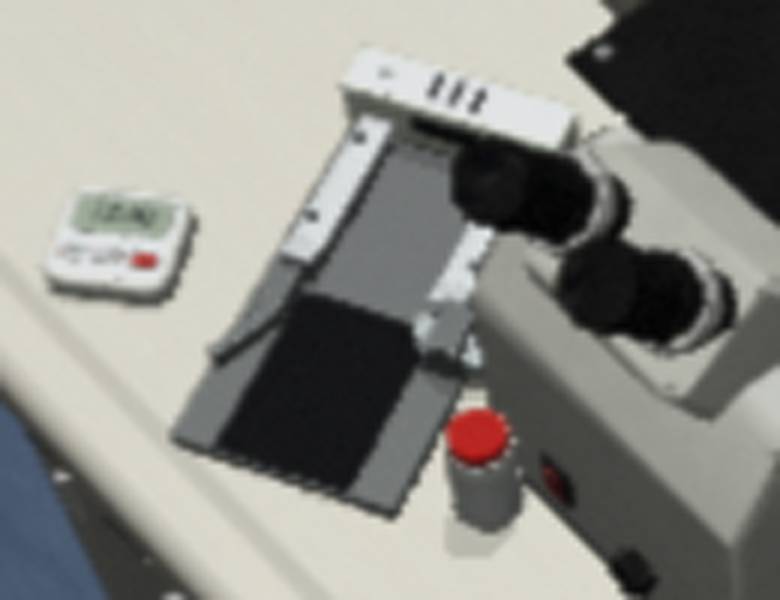

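View pics/c3.png

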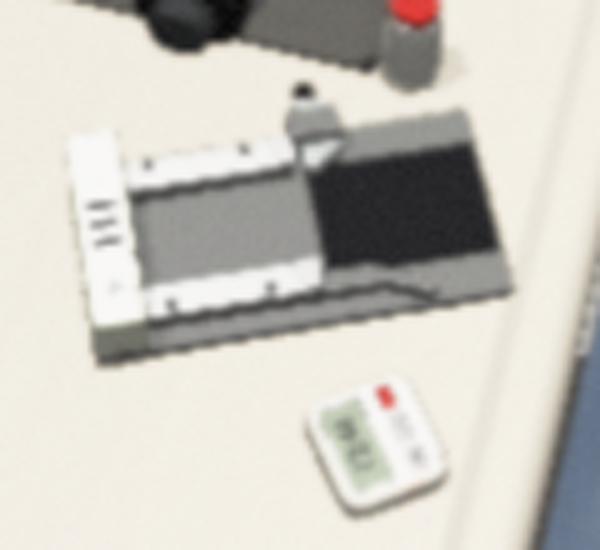

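View pics/c4.png

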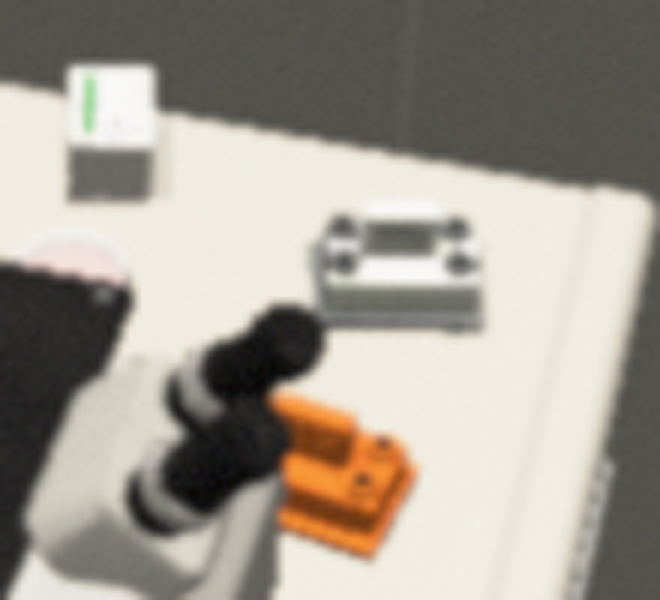

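```bash
cat > h.py <<'E'
import numpy as np, cv2
from workcell import ctrl
def pose(name):
    c=ctrl.camera_info(name); K,d=c["camera_matrix"],c["distortion"]
    if "rvec" in c:
        R=cv2.Rodrigues(c["rvec"])[0]; t=np.array(c["tvec"])
        return K,d,R.T,-R.T@t
    s=ctrl.get_state(); Rt=cv2.Rodrigues(np.array(s["orientation"]))[0]
    T=c["T_tool_cam"]; return K,d,Rt@T[:3,:3],Rt@T[:3,3]+s["position"]
def rays(name,uv,P=None):
    K,d,R,o=P or pose(name)
    n=cv2.undistortPoints(np.array(uv,float).reshape(-1,1,2),K,d)[:,0]
    return o,(R@np.c_[n,np.ones(len(n))].T).T
def onz(name,uv,z,P=None):
    o,r=rays(name,uv,P); z=np.broadcast_to(z,len(r)); return o+r*((z-o[2])/r[:,2])[:,None]
def tri(uvs):  # dict name->uv
    A=np.zeros((3,3));b=np.zeros(3);L=[]
    for n,uv in uvs.items():
        o,r=rays(n,[uv]);r=r[0]/np.linalg.norm(r[0]);M=np.eye(3)-np.outer(r,r);A+=M;b+=M@o;L.append((o,r))
    p=np.linalg.solve(A,b);return p,[np.linalg.norm(np.cross(r,p-o)) for o,r in L]
def crop(uv,x0,y0,f): return (np.array(uv,float)+.5)/f-.5+[x0,y0]
def fit(local,world):  # 2D rigid
    l=np.array(local,float);w=np.array(world)[:,:2];lc,wc=l.mean(0),w.mean(0)
    H=(l-lc).T@(w-wc);a=np.arctan2(H[0,1]-H[1,0],H[0,0]+H[1,1]);R=np.array([[np.cos(a),-np.sin(a)],[np.sin(a),np.cos(a)]])
    return wc-R@lc,a,(R@l.T).T+wc-R@lc-w
E
python3 - <<'E'
from h import *
np.set_printoptions(precision=4,suppress=True)
for n in("scene","side"):print(n,pose(n)[3])
c=crop([(298,176),(358,213),(220,310),(282,350)],350,270,6)
w=onz("scene",c,.038);print(w);print(fit([(.032,.0145),(.032,-.0145),(-.034,.0145),(-.034,-.0145)],w))
c=crop([(343,228),(457,228),(343,262),(458,262)],300,90,6)
w=onz("side",c,.038);print(fit([(.032,-.0145),(-.034,-.0145),(.032,.0145),(-.034,.0145)],w))
l=[(-.11,.062),(-.11,-.062),(.125,.062),(.125,-.062)];z=[.01,.01,.046,.046]
w=onz("scene",crop([(172,440),(395,516),(367,48),(578,125)],200,125,6),z);print(w);print(fit(l,w))
w=onz("side",crop([(512,290),(468,110),(92,325),(70,135)],255,225,5),z);print(fit(l,w))
# microscope eyepieces
for u1,u2 in [((285,156),(347,147)),((300,173),(330,170))]:
    print(tri({"scene":u1,"side":u2}))
E
```

```text
scene [ 0.2022 -0.3694  1.0231]
side [0.3418 1.0005 1.2514]
[[ 0.5483 -0.2594  0.038 ]
 [ 0.5545 -0.2867  0.038 ]
 [ 0.484  -0.275   0.038 ]
 [ 0.4902 -0.3028  0.038 ]]
(array([ 0.5202, -0.2808]), np.float64(0.23861569577847377), array([[-0.0004,  0.0003],
       [ 0.0002, -0.0006],
       [-0.0002,  0.0003],
       [ 0.0004, -0.0001]]))
(array([ 0.5206, -0.2766]), np.float64(0.26074000145517917), array([[ 0.0008, -0.0005],
       [ 0.0006,  0.    ],
       [-0.0006, -0.    ],
       [-0.0009,  0.0005]]))
[[0.4211 0.29   0.01  ]
 [0.4737 0.1811 0.01  ]
 [0.631  0.3919 0.046 ]
 [0.6772 0.2771 0.046 ]]
(array([0.544 , 0.2818]), np.float64(0.43976534471373674), array([[-0.0031,  0.0011],
       [-0.0029, -0.0022],
       [-0.0003, -0.0007],
       [ 0.0063,  0.0018]]))
(array([0.5462, 0.288 ]), np.float64(0.4410606767752445), array([[-0.0029,  0.0007],
       [-0.0008, -0.0016],
       [ 0.0004,  0.001 ],
       [ 0.0034, -0.0001]]))
(array([0.5115, 0.092 , 0.3173]), [np.float64(0.0024979470878821342), np.float64(0.0024979470878819625)])
(array([0.5516, 0.0935, 0.2166]), [np.float64(0.005680384431979436), np.float64(0.005680384431979425)])
```

Run:
```python
from h import *
np.set_printoptions(precision=4,suppress=True)
a=cv2.imread("pics/scene0.png")
cv2.imwrite("pics/d1.png",cv2.resize(a[0:250,240:480],None,fx=3,fy=2.4,interpolation=cv2.INTER_CUBIC)[:600])
a=cv2.imread("pics/side0.png")
cv2.imwrite("pics/d2.png",cv2.resize(a[20:250,150:380],None,fx=2.6,fy=2.6,interpolation=cv2.INTER_CUBIC))
for u1,u2 in [((282,156),(330,170)),((299,175),(347,147)),((282,156),(347,147)),((299,175),(330,170))]:
    print(tri({"scene":u1,"side":u2}))
print(onz("scene",[(323,237)],0),onz("side",[(313,235)],0))
```

```text
(array([0.5384, 0.1341, 0.2611]), [np.float64(0.009585236052142272), np.float64(0.009585236052142277)])
(array([0.5175, 0.0551, 0.2789]), [np.float64(0.003523019367685669), np.float64(0.003523019367685626)])
(array([0.5085, 0.0952, 0.3195]), [np.float64(0.005043413075405755), np.float64(0.005043413075405731)])
(array([0.5496, 0.0923, 0.2141]), [np.float64(0.008147829497562032), np.float64(0.00814782949756216)])
[[0.54   0.0093 0.    ]] [[0.5862 0.1673 0.    ]]
```

View pics/d1.png

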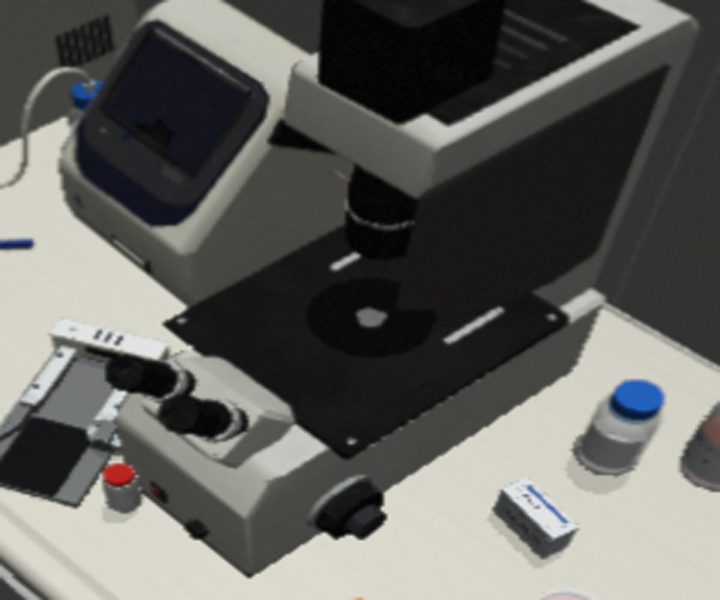

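View pics/d2.png

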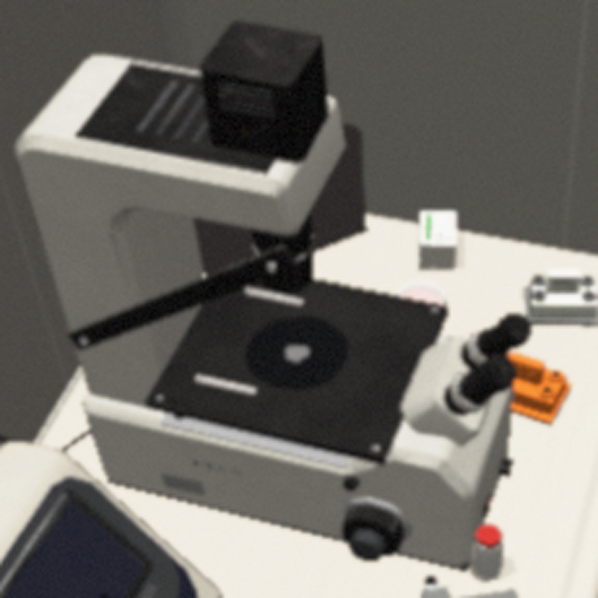

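Run:
```python
from h import *
np.set_printoptions(precision=4,suppress=True)
print("eyes",tri({"scene":(281.7,155.4),"side":(341,164)}),tri({"scene":(300,173),"side":(348,146)}))
print("front corners",onz("side",[(328,238.5)],0),onz("scene",[(323,237)],0))
print("knob@", onz("side",[(150+365/2.6,20+545/2.6)],[.08]),onz("side",[(150+365/2.6,20+545/2.6)],[.05]))
print("stage corner", tri({"scene":(240+180/3,322/2.4),"side":(150+385/2.6,20+458/2.6)}),tri({"scene":(240+350/3,455/2.4),"side":(150+440/2.6,20+308/2.6)}))
print("bottle cap",onz("scene",[(280,197)],.067),onz("side",[(337.5,226)],.067))
```

```text
eyes (array([0.5205, 0.1213, 0.2823]), [np.float64(0.0008026068797193925), np.float64(0.0008026068797194341)]) (array([0.5176, 0.0545, 0.2841]), [np.float64(0.0007752218391384486), np.float64(0.0007752218391384741)])
front corners [[0.5397 0.1678 0.    ]] [[0.54   0.0093 0.    ]]
knob@ [[0.6371 0.2196 0.08  ]] [[0.6447 0.1996 0.05  ]]
stage corner (array([0.6245, 0.1915, 0.206 ]), [np.float64(0.006496939831813865), np.float64(0.006496939831813931)]) (array([ 0.6189, -0.0297,  0.2054]), [np.float64(0.002092989508723644), np.float64(0.0020929895087236057)])
bottle cap [[0.5153 0.1563 0.067 ]] [[0.5137 0.1633 0.067 ]]
```

```bash
cat >> h.py <<'E'
from scipy.spatial.transform import Rotation as Ro
def tool(): 
    s=ctrl.get_state(); return np.array(s["position"]),Ro.from_rotvec(s["orientation"])
def down(yaw): # tool x heading at yaw, y down
    c,s=np.cos(yaw),np.sin(yaw); return Ro.from_matrix(np.c_[[c,s,0],[0,0,-1],[-s,c,0]])
def go(p,yaw):
    p0,R0=tool(); sl=R0.inv().apply(np.array(p)-p0); dr=(R0.inv()*down(yaw)).as_rotvec(degrees=True)
    print("slide",np.round(sl,4),"dr",np.round(dr,2))
E
python3 - <<'E'
from h import *
np.set_printoptions(precision=3,suppress=True)
p,R=tool();print(R.as_matrix())
go([.38,.22,.30],.44)
go([.40,.10,.30],.2)
E
```

```text
[[ 0.957 -0.     0.291]
 [-0.291 -0.001  0.957]
 [-0.    -1.    -0.001]]
slide [ 0.3   -0.095 -0.229] dr [  0.05 -42.1   -0.02]
slide [ 0.354 -0.095 -0.338] dr [  0.05 -28.35  -0.02]
```

Run:
```python
from h import *
np.set_printoptions(precision=3,suppress=True)
go([.44,.24,.28],.44)
```

```text
slide [ 0.351 -0.075 -0.192] dr [  0.05 -42.1   -0.02]
```

Emit:
send_rows(grip=[0.094,0.094,0.094,0.094,0.094,0.094,0.094,0.094,0.094,0.094,0.094,0.094,0.094,0.094,0.094,0.094], slide=[[0.025,-0.005,-0.014],[0.05,-0.011,-0.027],[0.075,-0.016,-0.041],[0.1,-0.021,-0.055],[0.125,-0.027,-0.069],[0.15,-0.032,-0.082],[0.175,-0.037,-0.096],[0.2,-0.043,-0.11],[0.225,-0.048,-0.123],[0.25,-0.053,-0.137],[0.275,-0.059,-0.151],[0.3,-0.064,-0.165],[0.325,-0.07,-0.178],[0.35,-0.075,-0.192],[0.35,-0.075,-0.192],[0.35,-0.075,-0.192]], dr=[[0,-3,0],[0,-6,0],[0,-9,0],[0,-12,0],[0,-15,0],[0,-18,0],[0,-21,0],[0,-24,0],[0,-27,0],[0,-30,0],[0,-33,0],[0,-36,0],[0,-39,0],[0,-42,0],[0,-42,0],[0,-42,0]])

```text
time: 1.48
position: [0.4394, 0.2401, 0.2802]
orientation: [-1.544, -0.341, 0.342]
force: [-0.9, 0.2, -0.2]
grip_width: 0.995
```

Run:
```python
from h import *
s=ctrl.get_state();print(s["time"],s["position"],s["orientation"],s["dq"].max())
im=ctrl.grab_frame("wrist");cv2.imwrite("pics/w1.png",im[:,:,::-1])
```

```text
1.4833 [0.43940443 0.24011715 0.28023708] [-1.54364138 -0.34131921  0.34189323] 0.043466137409928184
```

View pics/w1.png

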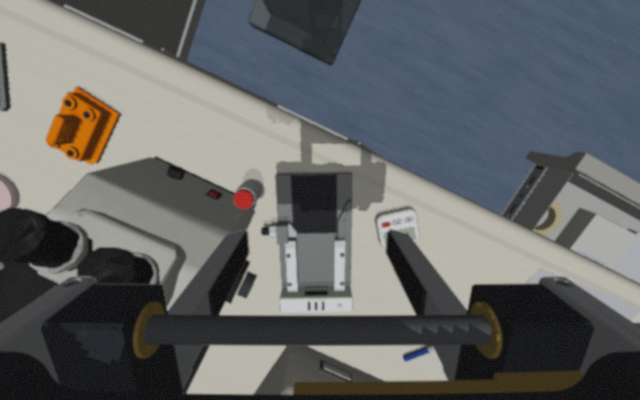

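Run:
```python
import cv2
a=cv2.imread("pics/w1.png")
cv2.imwrite("pics/w1c.png",cv2.resize(a[165:320,250:430],None,fx=4,fy=3.8,interpolation=cv2.INTER_CUBIC))
```

```text
(no output)
```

View pics/w1c.png

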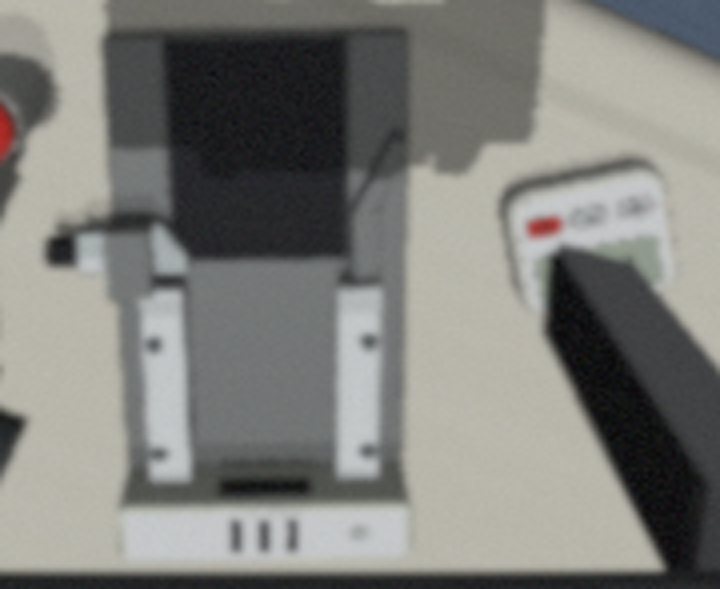

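Run:
```python
from h import *
np.set_printoptions(precision=4,suppress=True)
u=np.array([(106,33),(408,31),(125,505),(407,503),(122,557),(407,557),(190,290),(192,482),(338,285),(336,478)],float)
u=(u+.5)/[4,3.8]-.5+[250,165]
z=[.01,.01,.046,.046,.046,.046,.026,.026,.026,.026]
l=[(-.11,-.062),(-.11,.062),(.095,-.062),(.095,.062),(.125,-.062),(.125,.062),(0,-.032),(.095,-.032),(0,.032),(.095,.032)]
w=onz("wrist",u,z)
o,a,r=fit(l,w);print(o,a,np.degrees(a));print(np.c_[l,r@np.array([[np.cos(a),-np.sin(a)],[np.sin(a),np.cos(a)]])])
P=pose("wrist")
print("bottle",onz("wrist",[(244,199)],.067),"eyes",P[3])
go([.40,.0,.25],.3)
go([.45,-.24,.22],.245)
```

```text
[0.5452 0.288 ] 0.4494286957725513 25.75036745983625
[[-0.11   -0.062  -0.0006 -0.0015]
 [-0.11    0.062  -0.0012  0.0026]
 [ 0.095  -0.062   0.0002 -0.0035]
 [ 0.095   0.062  -0.0002  0.0024]
 [ 0.125  -0.062   0.0029 -0.0008]
 [ 0.125   0.062   0.0015  0.0017]
 [ 0.     -0.032  -0.0008 -0.0024]
 [ 0.095  -0.032  -0.002  -0.0002]
 [ 0.      0.032   0.0009  0.0007]
 [ 0.095   0.032  -0.0006  0.001 ]]
bottle [[0.5128 0.1614 0.067 ]] eyes [0.3632 0.2061 0.4593]
slide [-0.1369  0.0302 -0.2018] dr [-0.01  7.82 -0.04]
slide [-0.193   0.0601 -0.4405] dr [-0.01 10.97 -0.04]
```

Run:
```python
from h import *
np.set_printoptions(precision=3,suppress=True)
for p,y in [([.38,.12,.28],.36),([.38,-.0,.28],.33),([.39,-.12,.27],.3),([.45,-.29,.22],.245)]: go(p,y)
```

```text
slide [-0.104  0.    -0.085] dr [-0.01  4.38 -0.04]
slide [-0.155  0.    -0.193] dr [-0.01  6.1  -0.04]
slide [-0.197  0.01  -0.306] dr [-0.01  7.82 -0.04]
slide [-0.214  0.06  -0.486] dr [-0.01 10.97 -0.04]
```

Emit:
send_rows(grip=[0.094,0.094,0.094,0.094,0.094,0.094,0.094,0.094,0.094,0.094,0.094,0.094,0.094,0.094,0.094,0.094,0.094,0.094,0.094,0.094], slide=[[-0.026,0,-0.021],[-0.052,0,-0.042],[-0.078,0,-0.064],[-0.104,0,-0.085],[-0.117,0,-0.112],[-0.13,0,-0.14],[-0.142,0,-0.166],[-0.155,0,-0.193],[-0.165,0.002,-0.221],[-0.176,0.005,-0.25],[-0.186,0.007,-0.278],[-0.197,0.01,-0.306],[-0.2,0.02,-0.336],[-0.203,0.03,-0.366],[-0.206,0.04,-0.396],[-0.209,0.05,-0.426],[-0.212,0.055,-0.456],[-0.214,0.06,-0.486],[-0.214,0.06,-0.486],[-0.214,0.06,-0.486]], dr=[[0,1,0],[0,2,0],[0,3,0],[0,4,0],[0,5,0],[0,5.5,0],[0,6,0],[0,6,0],[0,6.5,0],[0,7,0],[0,7.5,0],[0,8,0],[0,8.5,0],[0,9,0],[0,9.5,0],[0,10,0],[0,10.5,0],[0,11,0],[0,11,0],[0,11,0]])

```text
time: 3.2
position: [0.4516, -0.2896, 0.2193]
orientation: [-1.561, -0.192, 0.194]
force: [0.5, 0.1, -0.2]
grip_width: 1.002
```

Run:
```python
from h import *
s=ctrl.get_state();print(s["time"],s["q"],abs(s["dq"]).max())
im=ctrl.grab_frame("wrist");cv2.imwrite("pics/w2.png",im[:,:,::-1])
```

```text
3.2 [-6.38522649e-01  2.60295861e-01  1.53895122e+00  1.48442346e-04
  1.34453940e+00 -2.45501281e+00] 0.04529759802019839
```

View pics/w2.png

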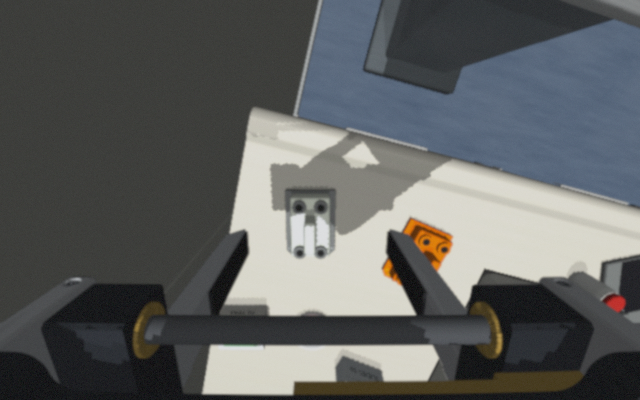

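Run:
```python
import cv2
a=cv2.imread("pics/w2.png")
cv2.imwrite("pics/w2c.png",cv2.resize(a[180:270,270:350],None,fx=6,fy=6,interpolation=cv2.INTER_CUBIC))
```

```text
(no output)
```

View pics/w2c.png

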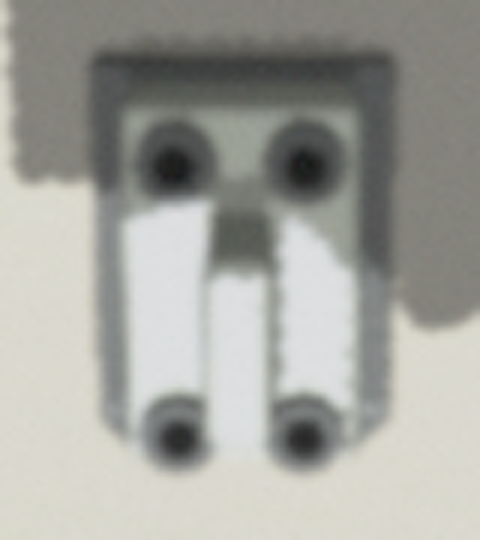

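Run:
```python
from h import *
np.set_printoptions(precision=4,suppress=True)
w=onz("wrist",crop([(175,165),(303,163),(179,437),(303,437)],270,180,6),.038)
o,a,r=fit([(-.034,-.0145),(-.034,.0145),(.032,-.0145),(.032,.0145)],w);print(o,a,np.degrees(a));print(r)
w=onz("wrist",crop([(215,270),(268,270)],270,180,6),.064);print("fin",w,np.hypot(*(w[0]-w[1])[:2]))
p=[o[0],o[1]]
go([*p,.15],a);go([*p,.035],a)
```

```text
[ 0.5208 -0.2808] 0.24852597008736863 14.239489185400766
[[ 0.0001 -0.0004]
 [ 0.0003  0.0005]
 [-0.0002 -0.0002]
 [-0.0003  0.0001]]
fin [[ 0.5029 -0.2899  0.064 ]
 [ 0.5002 -0.2792  0.064 ]] 0.011034485358697877
slide [ 0.0692  0.0699 -0.009 ] dr [-0.06 -0.12 -0.04]
slide [ 0.0693  0.1849 -0.0091] dr [-0.06 -0.12 -0.04]
```

Emit:
send_rows(grip=[0.06,0.06,0.06,0.06,0.06,0.06,0.06,0.06,0.06,0.06,0.06,0.06,0.06,0.06], slide=[[0.023,0.02,-0.003],[0.046,0.04,-0.006],[0.069,0.06,-0.009],[0.069,0.08,-0.009],[0.069,0.1,-0.009],[0.069,0.12,-0.009],[0.069,0.14,-0.009],[0.069,0.155,-0.009],[0.069,0.165,-0.009],[0.069,0.175,-0.009],[0.069,0.18,-0.009],[0.069,0.185,-0.009],[0.069,0.185,-0.009],[0.069,0.185,-0.009]], dr=[[0,0,0],[0,0,0],[0,0,0],[0,0,0],[0,0,0],[0,0,0],[0,0,0],[0,0,0],[0,0,0],[0,0,0],[0,0,0],[0,0,0],[0,0,0],[0,0,0]], force=25)

```text
time: 4.42
position: [0.5207, -0.282, 0.0359]
orientation: [-1.563, -0.194, 0.193]
force: [0.3, 0.8, -0.3]
grip_width: 0.636
```

Run:
```python
from h import *
s=ctrl.get_state();print(s["position"],s["force"])
for n in ("wrist","scene"):
    a=ctrl.grab_frame(n)[:,:,::-1];cv2.imwrite(f"pics/{n}3.png",a)
cv2.imwrite("pics/s3c.png",cv2.resize(a[220:380,300:480],None,fx=3.5,fy=3.5))
```

```text
[ 0.52068978 -0.28200598  0.03591304] [ 0.29926429  0.80159076 -0.32389071]
```

View pics/wrist3.png

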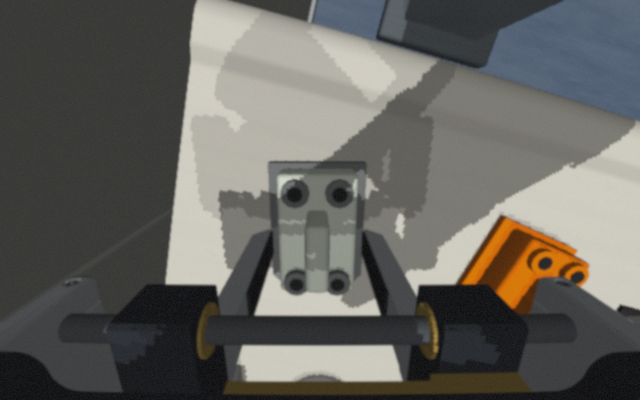

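View pics/s3c.png

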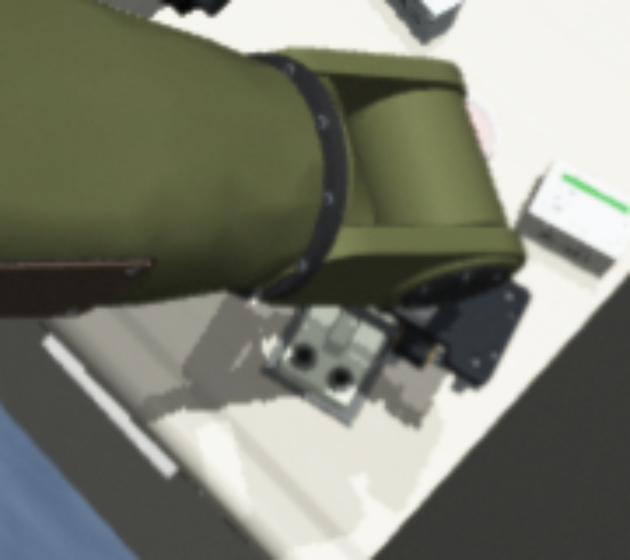

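The wrist view shows the fin at (317,240), centred between the open fingers. Closing now.

Emit:
send_rows(grip=[0.0,0.0,0.0,0.0,0.0,0.0,0.0,0.0,0.0,0.0], slide=[[0,0,0],[0,0,0],[0,0,0],[0,0,0],[0,0,0],[0,0,0],[0,0,0],[0,0,0],[0,0,0],[0,0,0]], dr=[[0,0,0],[0,0,0],[0,0,0],[0,0,0],[0,0,0],[0,0,0],[0,0,0],[0,0,0],[0,0,0],[0,0,0]], force=30)

```text
time: 5.35
position: [0.5205, -0.282, 0.0354]
orientation: [-1.562, -0.193, 0.193]
force: [0.0, -0.2, -0.3]
grip_width: 0.15
```

Run:
```python
from h import *
np.set_printoptions(precision=3,suppress=True)
p,R=tool();print(p,R.as_matrix());
for q,y in [([.52,-.28,.14],.249),([.38,-.12,.16],.3),([.37,0,.16],.35),([.38,.15,.16],.42)]:go(q,y)
```

```text
[ 0.52  -0.282  0.035] [[ 0.97  -0.    -0.244]
 [ 0.244 -0.     0.97 ]
 [-0.    -1.    -0.   ]]
slide [ 0.    -0.105  0.002] dr [ 0.   -0.16 -0.  ]
slide [-0.097 -0.125  0.191] dr [ 0.   -3.08 -0.  ]
slide [-0.077 -0.125  0.31 ] dr [ 0.   -5.95 -0.  ]
slide [-0.031 -0.125  0.453] dr [ 0.   -9.96 -0.  ]
```

Emit:
send_rows(grip=[0.0,0.0,0.0,0.0,0.0,0.0,0.0,0.0,0.0,0.0,0.0,0.0,0.0,0.0,0.0,0.0,0.0,0.0,0.0,0.0], slide=[[0,-0.01,0],[0,-0.03,0],[0,-0.055,0],[0,-0.08,0],[0,-0.105,0],[-0.02,-0.12,0.02],[-0.04,-0.125,0.05],[-0.055,-0.125,0.08],[-0.07,-0.125,0.11],[-0.085,-0.125,0.14],[-0.095,-0.125,0.17],[-0.097,-0.125,0.2],[-0.092,-0.125,0.23],[-0.087,-0.125,0.26],[-0.082,-0.125,0.29],[-0.077,-0.125,0.31],[-0.067,-0.125,0.34],[-0.057,-0.125,0.37],[-0.047,-0.125,0.4],[-0.04,-0.125,0.43]], dr=[[0,0,0],[0,0,0],[0,0,0],[0,0,0],[0,0,0],[0,-0.5,0],[0,-1,0],[0,-1.5,0],[0,-2,0],[0,-2.5,0],[0,-3,0],[0,-3.5,0],[0,-4,0],[0,-5,0],[0,-6,0],[0,-7,0],[0,-8,0],[0,-9,0],[0,-10,0],[0,-11,0]])

```text
time: 7.02
position: [0.3768, 0.127, 0.1611]
orientation: [-1.543, -0.345, 0.344]
force: [1.2, 0.2, -2.8]
grip_width: 0.147
```

Run:
```python
from h import *
np.set_printoptions(precision=3,suppress=True)
s=ctrl.get_state();print(s["time"],s["q"],s["force"])
p,R=tool();print(p,R.as_matrix())
go([.4674,.250,.12],.446)
```

```text
7.0167 [ 0.233  0.001  1.974  0.     1.166 -1.777] [ 1.247  0.186 -2.842]
[0.377 0.127 0.161] [[ 0.905  0.001 -0.425]
 [ 0.425  0.     0.905]
 [ 0.001 -1.    -0.   ]]
slide [0.134 0.041 0.073] dr [ 0.01 -0.4   0.05]
```

Emit:
send_rows(grip=[0.0,0.0,0.0,0.0,0.0,0.0,0.0,0.0,0.0,0.0], slide=[[0.02,0.01,0.015],[0.045,0.02,0.03],[0.07,0.03,0.045],[0.095,0.04,0.06],[0.115,0.05,0.068],[0.128,0.056,0.072],[0.134,0.061,0.073],[0.134,0.061,0.073],[0.134,0.061,0.073],[0.134,0.061,0.073]], dr=[[0,0,0],[0,0,0],[0,-0.2,0],[0,-0.4,0],[0,-0.4,0],[0,-0.4,0],[0,-0.4,0],[0,-0.4,0],[0,-0.4,0],[0,-0.4,0]])

```text
time: 7.85
position: [0.467, 0.2477, 0.1001]
orientation: [-1.542, -0.349, 0.349]
force: [0.3, -0.2, -1.7]
grip_width: 0.148
```

Run:
```python
from h import *
np.set_printoptions(precision=4,suppress=True)
p,R=tool();print(p,R.as_matrix())
for n,(x0,x1,y0,y1) in {"wrist":(220,420,140,330),"scene":(190,330,120,240),"side":(240,400,210,340)}.items():
    a=ctrl.grab_frame(n)[:,:,::-1];cv2.imwrite(f"pics/{n}4.png",a)
    cv2.imwrite(f"pics/{n}4c.png",cv2.resize(a[y0:y1,x0:x1],None,fx={"wrist":3,"scene":5,"side":4.5}[n],fy={"wrist":3,"scene":5,"side":4.5}[n],interpolation=cv2.INTER_CUBIC))
```

```text
[0.467  0.2477 0.1001] [[ 0.9027  0.0004 -0.4303]
 [ 0.4303  0.0001  0.9027]
 [ 0.0004 -1.     -0.    ]]
```

View pics/wrist4c.png

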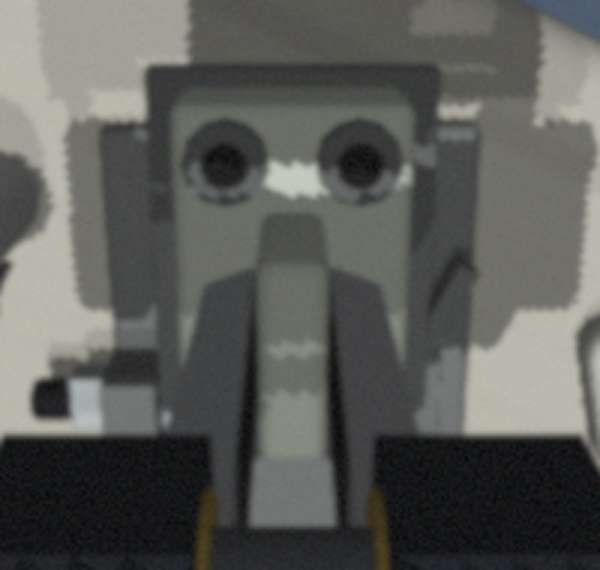

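View pics/scene4c.png

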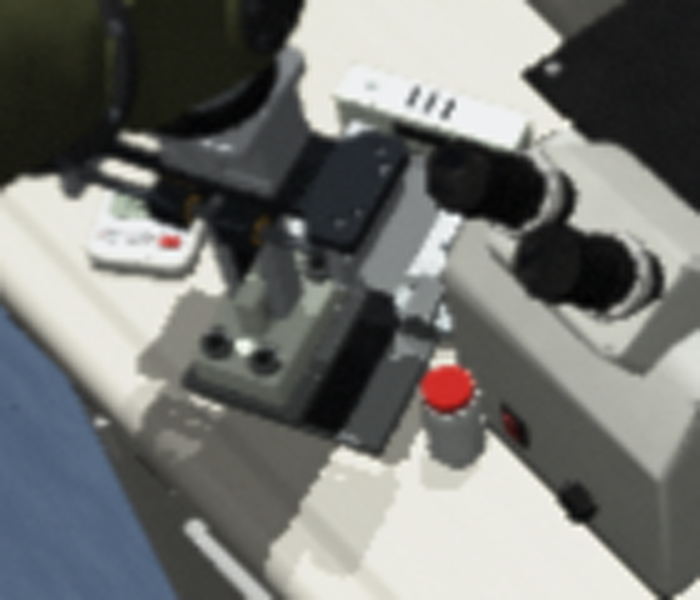

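View pics/side4c.png

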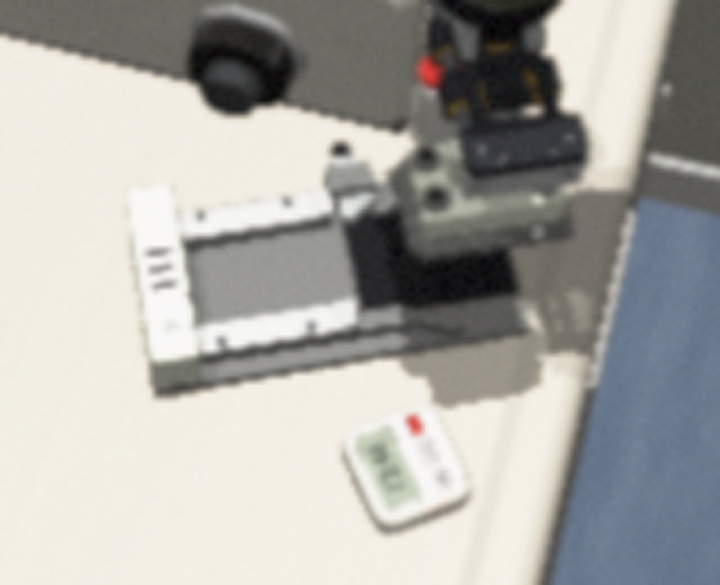

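Run:
```python
from h import *
np.set_printoptions(precision=4,suppress=True)
o=np.array([.5452,.2875]);a=.446
Rd=np.array([[np.cos(a),-np.sin(a)],[np.sin(a),np.cos(a)]])
f=lambda w:(w[:,:2]-o)@Rd
P=pose("wrist");h=.1001-.0354
d=f(onz("wrist",crop([(102,124),(480,125),(160,435),(467,435)],220,140,3),.01,P));print("apron",d)
c=f(onz("wrist",crop([(148,68),(440,68)],220,140,3),h+.008,P));print("plate rear",c)
c=f(onz("wrist",crop([(226,160),(361,160)],220,140,3),h+.038,P));print("caps",c)
p=(tool()[0][:2]-o)@Rd;print("tcp",p)
# caps from side view: front caps
c=f(onz("side",crop([(427,157),(437,196)],240,210,4.5),h+.038));print("side front caps",c)
l=[(-.11,.062),(.125,.062),(.125,-.062),(.095,.062)]
c=f(onz("side",crop([(528,328),(157,382),(132,190),(197,378)],240,210,4.5),[.01,.046,.046,.046]));print("side dock",c)
c=f(onz("scene",crop([(216,344),(264,360)],190,120,5),h+.038));print("scene rear caps",c)
c=f(onz("scene",crop([(382,455),(350,65),(532,128)],190,120,5),[.01,.046,.046]));print("scene dock",c)
```

```text
apron [[-0.1085 -0.0622]
 [-0.1081  0.0589]
 [ 0.0058 -0.0487]
 [ 0.0059  0.0615]]
plate rear [[-0.1368 -0.036 ]
 [-0.1368  0.0343]]
caps [[-0.1221 -0.0154]
 [-0.1221  0.0133]]
tcp [-0.0875 -0.002 ]
side front caps [[-0.0553 -0.0146]
 [-0.0557  0.0137]]
side dock [[-0.1061  0.0603]
 [ 0.1236  0.0759]
 [ 0.122  -0.0601]
 [ 0.1001  0.0775]]
scene rear caps [[-0.1236  0.0128]
 [-0.1234 -0.0163]]
scene dock [[-0.1098 -0.0667]
 [ 0.1211  0.0605]
 [ 0.1154 -0.0662]]
```

Emit:
send_rows(grip=[0.0,0.0,0.0,0.0,0.0,0.0,0.0,0.0,0.0], slide=[[0,0.01,0],[0,0.02,0],[0,0.03,0],[0,0.04,0],[0,0.047,0],[0,0.051,0],[0,0.053,0],[0,0.054,0],[0,0.054,0]], dr=[[0,0,0],[0,0,0],[0,0,0],[0,0,0],[0,0,0],[0,0,0],[0,0,0],[0,0,0],[0,0,0]])

```text
time: 8.75
position: [0.4674, 0.2484, 0.0456]
orientation: [-1.542, -0.35, 0.349]
force: [0.2, 0.4, -2.6]
grip_width: 0.149
```

Run:
```python
from h import *
s=ctrl.get_state();print(s["position"],s["force"])
for n,(x0,x1,y0,y1) in {"side":(240,400,210,340)}.items():
    a=ctrl.grab_frame(n)[:,:,::-1]
    cv2.imwrite(f"pics/{n}5c.png",cv2.resize(a[y0:y1,x0:x1],None,fx=4.5,fy=4.5,interpolation=cv2.INTER_CUBIC))
```

```text
[0.46742345 0.24839055 0.04564718] [ 0.22057416  0.36327288 -2.57710582]
```

View pics/side5c.png

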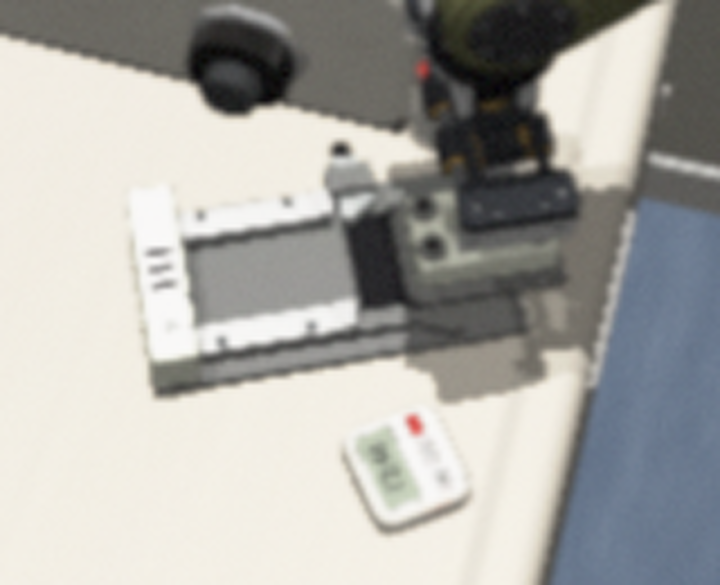

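The cartridge now hangs just above the apron, since the force still reads its full weight. I'll set it down, release it so it lies flat, and re-grip.

Emit:
send_rows(grip=[0.0,0.0,0.0,0.03,0.03,0.03,0.03,0.03], slide=[[0,0.0005,0],[0,0.001,0],[0,0.001,0],[0,0.001,0],[0,0.001,0],[0,0.001,0],[0,0.001,0],[0,0.001,0]], dr=[[0,0,0],[0,0,0],[0,0,0],[0,0,0],[0,0,0],[0,0,0],[0,0,0],[0,0,0]])

```text
time: 9.47
position: [0.4673, 0.2483, 0.0444]
orientation: [-1.542, -0.349, 0.349]
force: [0.5, 0.6, 0.0]
grip_width: 0.321
```

Run:
```python
from h import *
s=ctrl.get_state();print(s["position"],s["force"])
for n,(x0,x1,y0,y1) in {"side":(240,400,210,340),"wrist":(220,420,140,330)}.items():
    a=ctrl.grab_frame(n)[:,:,::-1]
    k={"wrist":3,"side":4.5}[n]
    cv2.imwrite(f"pics/{n}6c.png",cv2.resize(a[y0:y1,x0:x1],None,fx=k,fy=k,interpolation=cv2.INTER_CUBIC))
```

```text
[0.46725089 0.24831436 0.04442668] [0.52696157 0.5558953  0.04343588]
```

View pics/side6c.png

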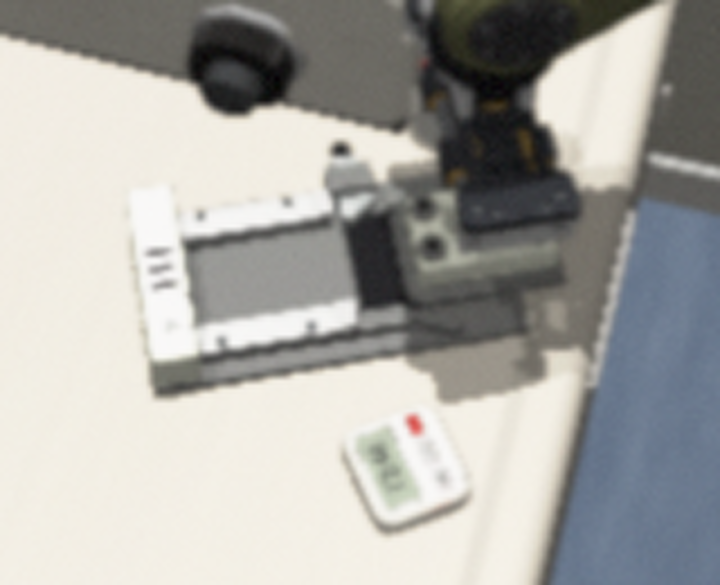

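View pics/wrist6c.png

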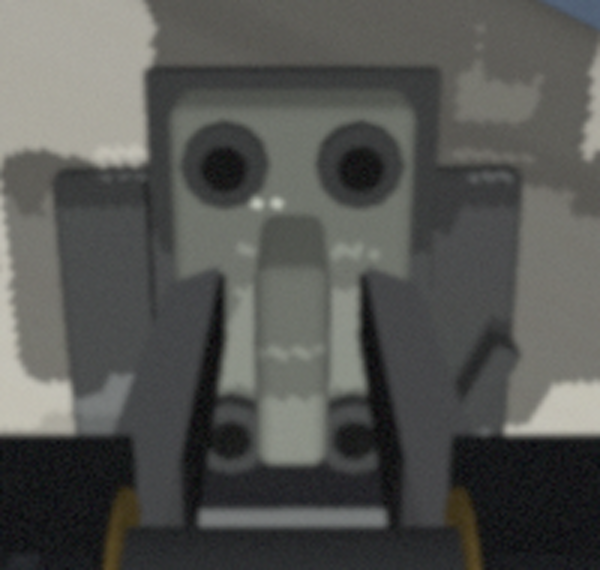

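Run:
```python
from h import *
np.set_printoptions(precision=4,suppress=True)
o=np.array([.5452,.2875]);a=.446
Rd=np.array([[np.cos(a),-np.sin(a)],[np.sin(a),np.cos(a)]])
f=lambda w:(w[:,:2]-o)@Rd
P=pose("wrist");h=.010
print("apron",f(onz("wrist",crop([(56,174),(520,172),(76,420),(503,420)],220,140,3),.01,P)))
print("plate rear",f(onz("wrist",crop([(148,68),(440,68)],220,140,3),h+.008,P)))
print("caps",f(onz("wrist",crop([(225,167),(360,167),(233,440),(355,440)],220,140,3),h+.038,P)))
print("tcp",(tool()[0][:2]-o)@Rd)
print("side caps",f(onz("side",crop([(423,207),(432,246)],240,210,4.5),h+.038)))
print("side dock edges",f(onz("side",crop([(528,328),(410,346),(160,392),(345,262),(357,300)],240,210,4.5),[.01,.01,.0,.01,.026])))
```

```text
apron [[-0.1079 -0.0621]
 [-0.1085  0.0578]
 [-0.0354 -0.0622]
 [-0.0355  0.0587]]
plate rear [[-0.1368 -0.0356]
 [-0.1368  0.0344]]
caps [[-0.1206 -0.0153]
 [-0.1206  0.0133]
 [-0.0542 -0.0149]
 [-0.0542  0.0137]]
tcp [-0.0873 -0.0017]
side caps [[-0.0541 -0.0141]
 [-0.054   0.0146]]
side dock edges [[-0.1061  0.0603]
 [-0.0321  0.0595]
 [ 0.1226  0.058 ]
 [-0.0034 -0.0064]
 [-0.0043  0.031 ]]
```

Emit:
send_rows(grip=[0.0,0.0,0.0,0.0,0.0,0.0,0.0,0.0,0.0,0.0,0.0,0.0,0.0,0.0,0.0,0.0,0.0], slide=[[0,0,0],[0,0,0],[0,0,0],[0,0,0],[0,0,0],[0,0,-0.001],[0.003,0,-0.0015],[0.007,0,-0.0015],[0.011,0,-0.0015],[0.015,0,-0.0015],[0.019,0,-0.0015],[0.023,0,-0.0015],[0.027,0,-0.0015],[0.031,0,-0.0015],[0.035,0,-0.0015],[0.04,0,-0.0015],[0.04,0,-0.0015]], dr=[[0,0,0],[0,0,0],[0,0,0],[0,0,0],[0,0,0],[0,0,0],[0,0,0],[0,0,0],[0,0,0],[0,0,0],[0,0,0],[0,0,0],[0,0,0],[0,0,0],[0,0,0],[0,0,0],[0,0,0]], force=30)

```text
time: 10.98
position: [0.5044, 0.2651, 0.0445]
orientation: [-1.541, -0.349, 0.349]
force: [-1.3, 4.8, 2.3]
grip_width: 0.146
```

Run:
```python
from h import *
np.set_printoptions(precision=4,suppress=True)
o=np.array([.5452,.2875]);a=.446
Rd=np.array([[np.cos(a),-np.sin(a)],[np.sin(a),np.cos(a)]])
s=ctrl.get_state();p,R=tool();print("tcp",(p[:2]-o)@Rd,p[2],"F dock",s["force"][:2]@Rd,s["force"][2],s["wrist_torque"],R.as_matrix()[:,0])
for n,(x0,x1,y0,y1) in {"side":(240,400,210,340),"wrist":(220,420,140,330)}.items():
    b=ctrl.grab_frame(n)[:,:,::-1]
    k={"wrist":3,"side":4.5}[n]
    cv2.imwrite(f"pics/{n}7c.png",cv2.resize(b[y0:y1,x0:x1],None,fx=k,fy=k,interpolation=cv2.INTER_CUBIC))
```

```text
tcp [-0.0465 -0.0026] 0.044471407217332094 F dock [0.8802 4.9411] 2.3264437784321497 [1.0389 0.2463 0.1206] [0.9024 0.4309 0.0003]
```

View pics/side7c.png

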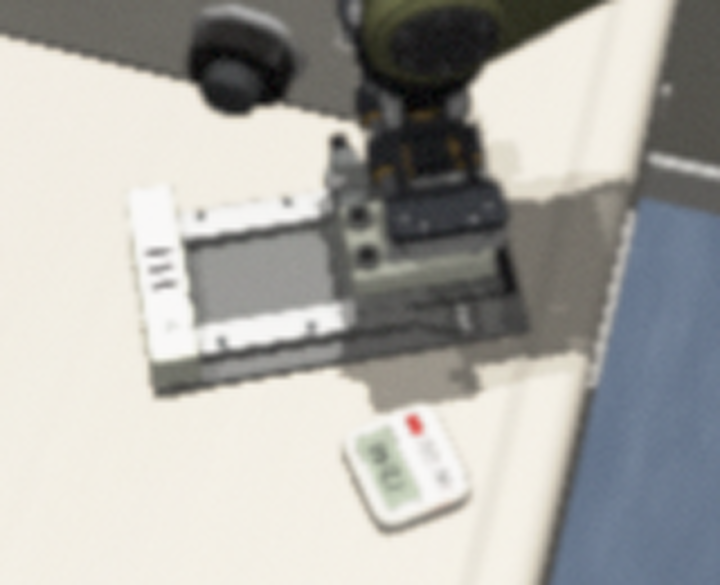

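View pics/wrist7c.png

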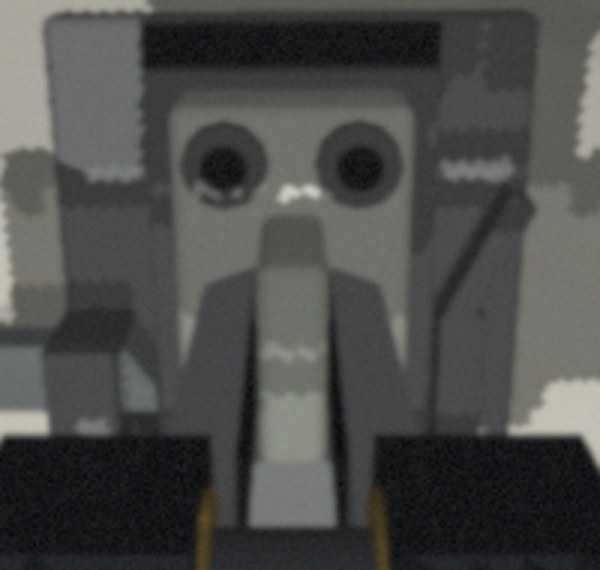

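Emit:
send_rows(grip=[0.0,0.0,0.0,0.0,0.0,0.0,0.0,0.0,0.0,0.0], slide=[[0.004,0,0],[0.009,0,0],[0.014,0,0],[0.019,0,0],[0.024,0,0],[0.029,0,0],[0.034,0,0],[0.039,0,0],[0.045,0,0],[0.045,0,0]], dr=[[0,0,0],[0,0,0],[0,0,0],[0,0,0],[0,0,0],[0,0,0],[0,0,0],[0,0,0],[0,0,0],[0,0,0]])

```text
time: 11.92
position: [0.545, 0.2844, 0.0445]
orientation: [-1.541, -0.349, 0.349]
force: [-0.4, 5.8, 3.4]
grip_width: 0.147
```

```bash
cat > look.py <<'E'
from h import *
import sys
np.set_printoptions(precision=4,suppress=True)
o=np.array([.5452,.2875]);a=.446
Rd=np.array([[np.cos(a),-np.sin(a)],[np.sin(a),np.cos(a)]])
s=ctrl.get_state();p,R=tool();print(s["time"],"tcp",(p[:2]-o)@Rd,p[2],"F dock",s["force"][:2]@Rd,s["force"][2],s["wrist_torque"],s["grip_width"])
for n,(x0,x1,y0,y1) in {"side":(240,400,210,340),"wrist":(220,420,140,330)}.items():
    b=ctrl.grab_frame(n)[:,:,::-1]
    k={"wrist":3,"side":4.5}[n]
    cv2.imwrite(f"pics/{n}{sys.argv[1]}c.png",cv2.resize(b[y0:y1,x0:x1],None,fx=k,fy=k,interpolation=cv2.INTER_CUBIC))
E
python3 look.py 8
```

```text
11.9167 tcp [-0.0015 -0.0027] 0.044490753598900874 F dock [2.1663 5.4464] 3.4253331716150943 [ 1.1491  0.1789 -0.003 ] 0.1468323488285437
```

View pics/side8c.png

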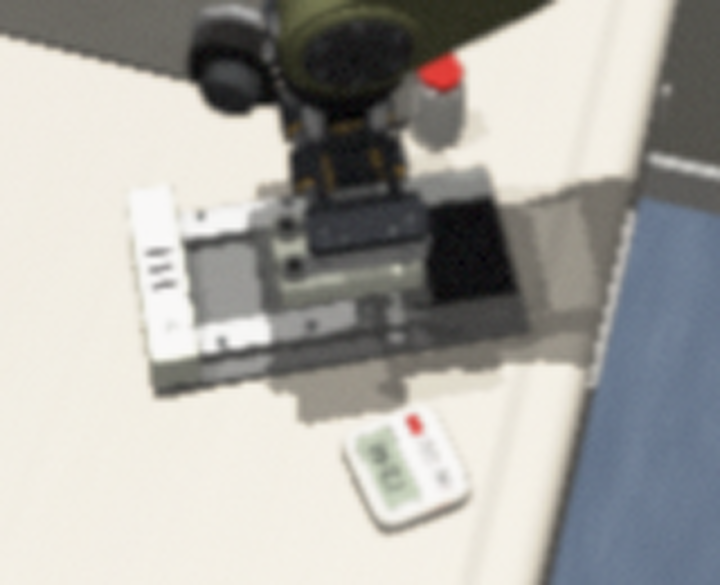

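View pics/wrist8c.png

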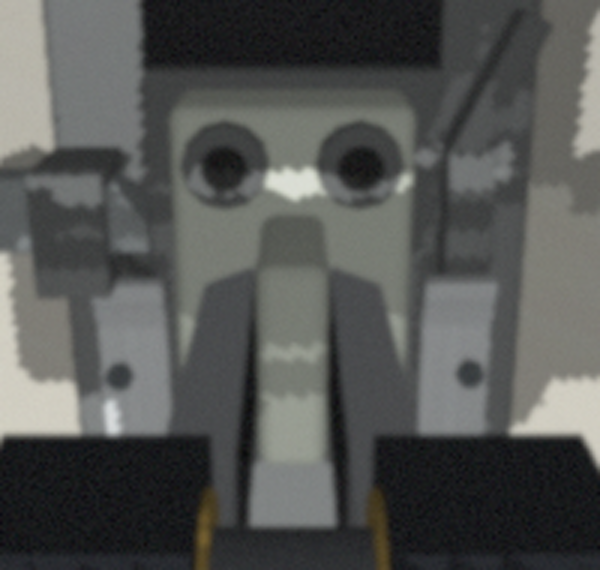

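Emit:
send_rows(grip=[0.0,0.0,0.0,0.0,0.0,0.0,0.0,0.0,0.0,0.0], slide=[[0.004,0,0],[0.009,0,0],[0.014,0,0],[0.019,0,0],[0.024,0,0],[0.029,0,0],[0.034,0,0],[0.037,0,0],[0.039,0,0],[0.039,0,0]], dr=[[0,0,0],[0,0,0],[0,0,0],[0,0,0],[0,0,0],[0,0,0],[0,0,0],[0,0,0],[0,0,0],[0,0,0]])

```text
time: 12.85
position: [0.5797, 0.3009, 0.0445]
orientation: [-1.542, -0.349, 0.349]
force: [-2.6, 3.8, 2.0]
grip_width: 0.147
```

```bash
python3 look.py 9
```

```text
12.85 tcp [ 0.0369 -0.0028] 0.04450950887249226 F dock [-0.6532  4.5651] 1.9989398004648404 [ 0.7901  0.565  -0.3064] 0.14684158031499372
```

View pics/wrist9c.png

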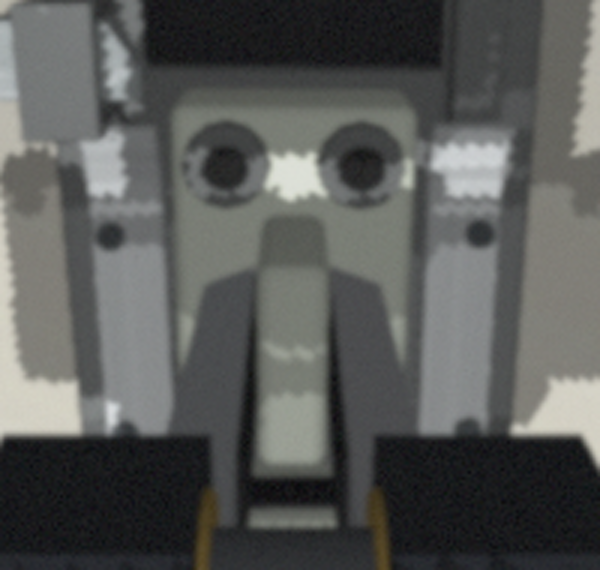

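View pics/side9c.png

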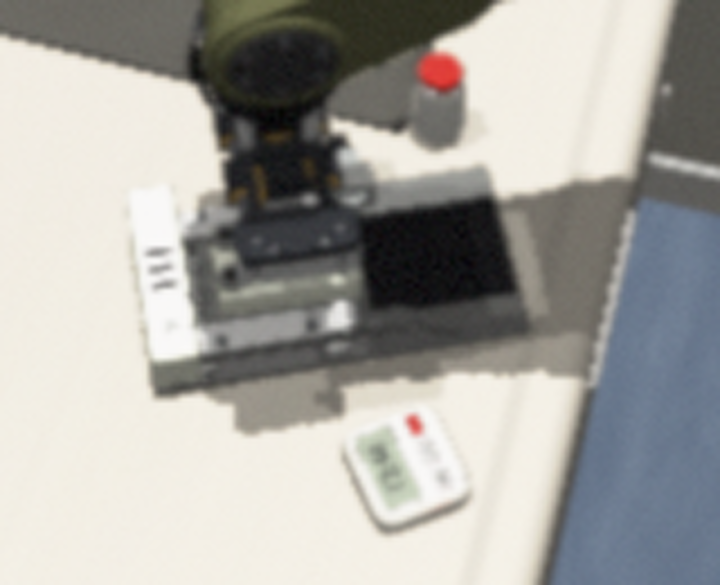

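Emit:
send_rows(grip=[0.0,0.0,0.0,0.0,0.0,0.0,0.0], slide=[[0.001,0,0],[0.002,0,0],[0.003,0,0],[0.004,0,0],[0.005,0,0],[0.006,0,0],[0.006,0,0]], dr=[[0,0,0],[0,0,0],[0,0,0],[0,0,0],[0,0,0],[0,0,0],[0,0,0]])

```text
time: 13.53
position: [0.585, 0.3032, 0.0445]
orientation: [-1.542, -0.349, 0.349]
force: [-3.8, 2.9, 3.2]
grip_width: 0.15
```

```bash
python3 look.py 10
```

```text
13.5333 tcp [ 0.0427 -0.003 ] 0.04450010101043467 F dock [-2.2256  4.2695] 3.244182717156741 [ 0.6652  0.7672 -0.31  ] 0.14994104790643048
```

View pics/wrist10c.png

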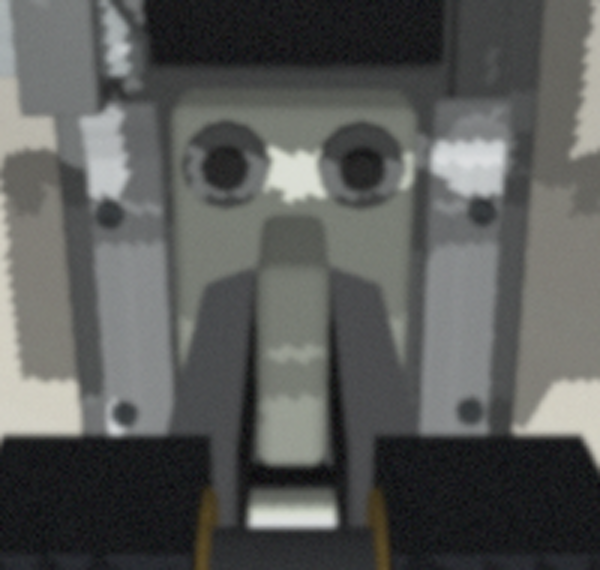

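Emit:
send_rows(grip=[0.0,0.0,0.0,0.0,0.0], slide=[[0.001,0,0],[0.002,0,0],[0.003,0,0],[0.003,0,0],[0.003,0,0]], dr=[[0,0,0],[0,0,0],[0,0,0],[0,0,0],[0,0,0]])

```text
time: 14.05
position: [0.5881, 0.3039, 0.0445]
orientation: [-1.543, -0.349, 0.349]
force: [-2.9, -2.2, 3.5]
grip_width: 0.147
```

```bash
python3 look.py 11
```

```text
14.05 tcp [ 0.0457 -0.0037] 0.04447777857643019 F dock [-3.5622 -0.6846] 3.54944460392972 [-0.4301  0.3834  0.0822] 0.1470482262491787
```

View pics/wrist11c.png

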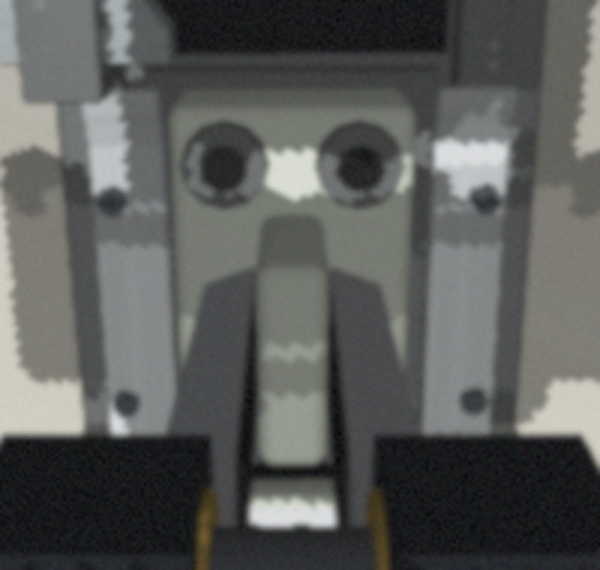

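The catch has sprung in behind the rear edge, at crop (140,40), and the sideways force dropped from 4.3 to −0.7 N. I'll nudge it slightly further, then release.

Emit:
send_rows(grip=[0.0,0.0,0.0,0.04,0.04,0.04,0.04,0.04], slide=[[0.0005,0,0],[0.001,0,0],[0.001,0,0],[0.001,0,0],[0.001,0,0],[0.001,0,0],[0.001,0,0],[0.001,0,0]], dr=[[0,0,0],[0,0,0],[0,0,0],[0,0,0],[0,0,0],[0,0,0],[0,0,0],[0,0,0]])

```text
time: 14.82
position: [0.5888, 0.3047, 0.0443]
orientation: [-1.542, -0.349, 0.349]
force: [0.6, 0.4, 0.7]
grip_width: 0.419
```

```bash
python3 look.py 12
```

```text
14.8167 tcp [ 0.0468 -0.0033] 0.04432534734822677 F dock [0.6668 0.1034] 0.6800759066054537 [ 0.0282  0.0485 -0.0457] 0.4193187884431742
```

View pics/wrist12c.png

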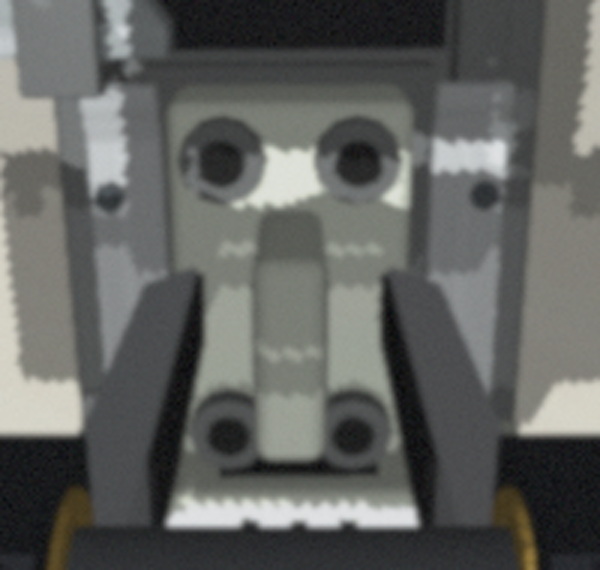

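Released. Retreating straight up, then back.

Emit:
send_rows(grip=[0.04,0.04,0.04,0.04,0.04,0.04,0.04,0.04,0.04,0.04,0.04,0.04,0.04,0.04,0.04,0.04], slide=[[0,-0.01,0],[0,-0.025,0],[0,-0.045,0],[0,-0.07,0],[0,-0.095,0],[-0.02,-0.115,0],[-0.04,-0.135,0],[-0.06,-0.155,0],[-0.08,-0.175,0],[-0.1,-0.195,0],[-0.12,-0.215,0],[-0.14,-0.225,0],[-0.155,-0.23,0],[-0.16,-0.23,0],[-0.16,-0.23,0],[-0.16,-0.23,0]], dr=[[0,0,0],[0,0,0],[0,0,0],[0,0,0],[0,0,0],[0,0,0],[0,0,0],[0,0,0],[0,0,0],[0,0,0],[0,0,0],[0,0,0],[0,0,0],[0,0,0],[0,0,0],[0,0,0]])

```text
time: 16.25
position: [0.4447, 0.2359, 0.2744]
orientation: [-1.542, -0.349, 0.349]
force: [0.3, -0.0, 0.3]
grip_width: 0.424
```

```bash
python3 look.py 13
python3 - <<'E'
from h import *
b=ctrl.grab_frame("wrist")[:,:,::-1];cv2.imwrite("pics/w14.png",b)
cv2.imwrite("pics/w14c.png",cv2.resize(b[170:330,240:400],None,fx=3.7,fy=3.7,interpolation=cv2.INTER_CUBIC))
cv2.imwrite("pics/s14.png",ctrl.grab_frame("scene")[:,:,::-1])
E
```

```text
16.25 tcp [-0.113  -0.0032] 0.2744245945500966 F dock [ 0.2351 -0.1492] 0.32099036273287207 [ 0.1018  0.0348 -0.0202] 0.42447944092700346
```

View pics/w14c.png

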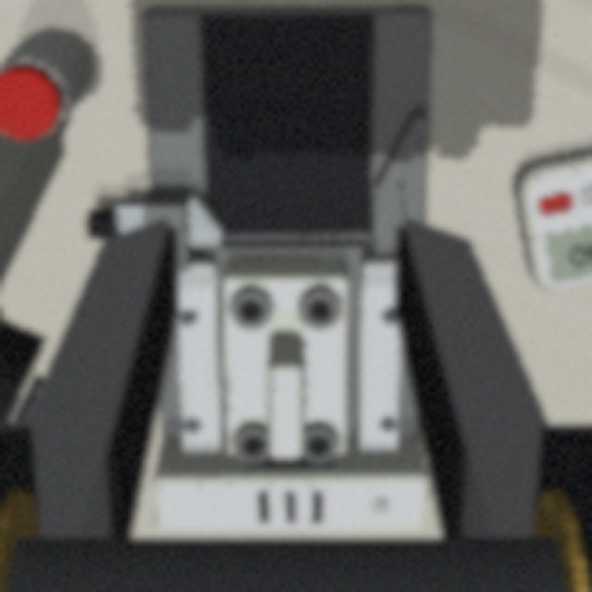

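View pics/side13c.png

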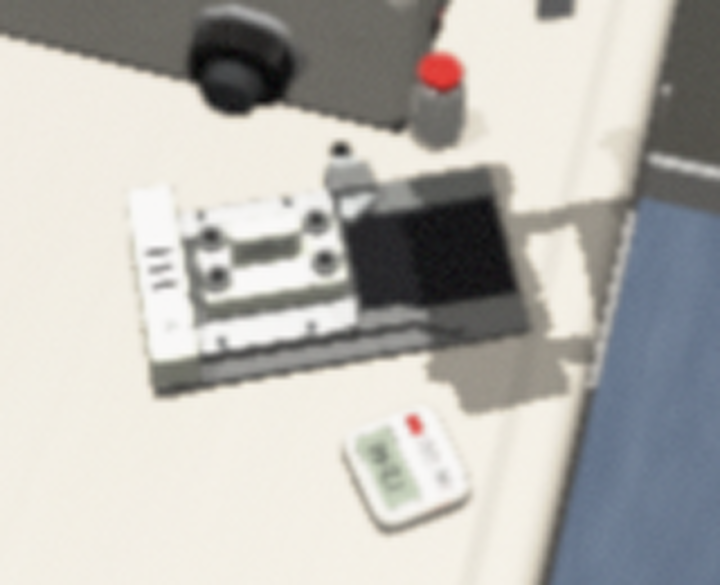

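View pics/s14.png

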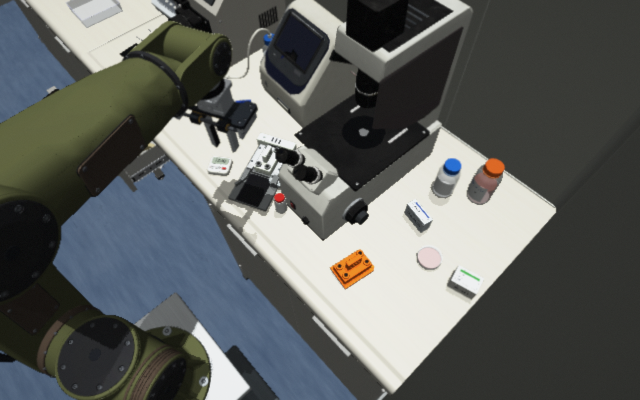

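Run:
```python
from h import *
np.set_printoptions(precision=4,suppress=True)
o=np.array([.5452,.2875]);a=.446
Rd=np.array([[np.cos(a),-np.sin(a)],[np.sin(a),np.cos(a)]])
P=pose("wrist")
f=lambda w:(w[:,:2]-o)@Rd
print("caps",f(onz("wrist",crop([(251,306),(320,305),(254,440),(320,440)],240,170,3.7),.048,P)))
print("apron+housing",f(onz("wrist",crop([(139,8),(432,10),(157,480),(427,478)],240,170,3.7),[.01,.01,.046,.046],P)))
print(ctrl.hand_in())
```

```text
caps [[ 0.0108 -0.0173]
 [ 0.0103  0.0118]
 [ 0.0758 -0.0166]
 [ 0.0758  0.0124]]
apron+housing [[-0.1089 -0.0647]
 [-0.1081  0.0591]
 [ 0.0979 -0.0602]
 [ 0.0968  0.0605]]
the job is handed in; nothing more can be done
None
```

The cartridge is loaded in the dock with the catch shut behind it, and I handed the job in at about 16.5 s of the 51 s allowed. I gripped the grey/white cartridge by its fin and carried it round the robot side of the microscope. I laid it flat on the apron with its bevelled end first, let go, gripped it again and slid it in under the lips.

**Seating:** The last picture puts the cartridge's origin at dock x of about 43 to 44 mm, after correcting for where the dock edges appear in it. That is 1 to 2 mm short of the stop, within the 0 to 3 mm allowed, with about 1 mm of side offset.

**Catch:** The sideways force fell from 4.3 N to −0.7 N at the click. The bolt's nose shows behind the rear edge, and its knob is back where it was at the start.

**Surroundings:** The gripper is open and about 0.2 m clear, reading almost no force. The bottle, timer, carton, dish and orange look-alike appear unmoved in the last scene picture. The forces I read between moves stayed below about 7 N.

**Disagreements:** The dock position measured from the three cameras differed by up to about 6 mm at first. Measuring the cartridge against the dock within the same picture settled the alignment, and I shifted it 1.5 mm sideways before pushing. No check failed.

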